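# Fit the dimmer dial back on the desk lamp and turn it to full

## Robot

A 6-joint arm with a two-finger parallel gripper is mounted at the origin on the work surface. World frame = base frame: x ahead of the robot, y to its left, z up, the work surface at z = 0. Lengths are in m, angles in degrees, forces in N, time in s.
With the tool pointing down it reaches from about 0.425 to 1.125 m from the base axis. Payload 14.9 kg.
Tool frame: the origin (TCP) lies on the mounting face of the last link; the fingertips stand 191 mm ahead of it and the grasp point (between the pads) lies 172 mm ahead of it; z points along the fingers, y is the line along which they close (so a half turn about z gives the same grasp; the last joint's range is limited). The gripper opens to 91 mm and grips with 3 to 60 N. Pads are 32 mm wide; open, the fingers measure 118 mm over their backs; the gripper's body (76 mm by 178 mm) begins 60 mm behind the grasp point.
Start: joints at [-65.105, 21.709, 99.362, -0, 58.929, -1.908], TCP at [0.316, -0.625, 0.405] pointing down, gripper open.
Joint ranges: [-158.91, 158.91], [-42.39, 125.64], [0.06, 152.35], [-60.88, 240.88], [17.5, 164.5], [-176.32, 176.32]. Speed limits (degrees/s): [108.29, 108.29, 136.94, 180, 180, 180].

## Interface

Orientations are given as a 3x3 rotation matrix whose columns are the frame's x, y, z axes.
In Python, from bench import manip gives the robot as it stands. The module is installed in compiled form; this text tells all that it offers. Calls block until the motion is done:
- manip.goto(position, orientation): joint-space move of the TCP to a pose.
- manip.servo_line(position, rot=None, vel=0.15): straight line of the TCP; rot=None keeps the orientation; vel is the mean speed in m/s.
- manip.move_joints(angles): joint-space move.
- manip.gripper_to(opening): finger opening in m; the grip force is fixed at half the most; returns when the fingers have stopped.
- manip.hold(seconds).
- manip.ik(position, orientation): joint angles nearest the present ones, or None.
- manip.capture(name): name is "scene" or "top"; returns (picture, depth): 480x640x3 uint8, red, green, blue; 480x640 float32, m along the optical axis (not along the pixel's ray), 0 where there is no reading.
- manip.camera_model(name): a dict with "intrinsics" (3x3 intrinsics, pixels), "T" (4x4, takes a point from camera to world coordinates). Camera axes: x right, y up, looking along -z (the intrinsics and any distortion apply to the point x, -y, -z); pixel columns grow to the right and rows downward; lengths in m; the calibration is good to about 2 mm. A picture is of the moment at which its call begins. camera_model takes no time and is no camera call.
A pose or a line that the arm cannot do raises manip.PlanningError and nothing moves.
- manip.job_done(): hands the job in; it is judged then, once.
Readings, each from a call of its own:
- manip.read_time_s(): time.
- manip.read_joint_pos(): joint angles.
- manip.read_qd(): joint speeds.
- manip.read_tau(): joint torques, N m.
- manip.read_tool_pos(): TCP position.
- manip.read_eef_rot(): TCP orientation.
- manip.read_wrist_force(): force on the tool from outside, world axes, zero at the start.
- manip.read_wrist_torque(): the same for the moment, N m.
- manip.read_finger_gap(): finger opening in m.
- manip.read_grasp_force(): force on a finger pad.
Only numpy, scipy, OpenCV 4.12 (cv2) and the standard library are available. Lean on these libraries where they do the work, as an engineer would, in place of code of your own. Each camera call takes 0.05 s, during which the arm holds its last target. There are 200 camera calls.

## Task

The dimmer dial has come off the desk lamp. Put it back on the lamp's upright spindle: feel for the angle at which the slot inside the dial drops over the spindle's blade, let it go fully home there, and only then gently turn it clockwise to its stop so that the wing lines up with the mark on the lamp's base, and let go. Push and twist with a light hand (never as much as 25 N on the lamp), and leave the other things on the desk where they are.

Things in the scene. Friction and masses are not known exactly. Their poses are not given: they have to be found in the camera images.
- dial: Loose grey dial, about 80 g, standing upright on the desk on its open rim. Origin: centre of the rim (underside), z up. Round body 52 mm across and 25 mm high, with a straight wing on top to grip. It may be fitted either way round (half a turn makes no difference).
- wing (a point): Middle of the dial's wing, 38 mm above its rim. The wing is 46 mm long along the dial's x axis, 12 mm thick along y, and stands from 25 to 51 mm above the rim.
- slot (a point): Middle of the slot's mouth inside the dial, 13 mm above its rim. From the rim up: a round bore 33.5 mm across and 13 mm deep, then in its roof the slot, 31 mm long along the dial's x axis (parallel to the wing), 8 mm wide (y), 9 mm deep.
- lamp: Desk lamp, fixed; its yaw varies. Origin: on the spindle's axis, at desk level, z up. White base 32 mm high, reaching 65 mm either way along x and from -65 to +150 mm along y. Its gooseneck rises from the base at x +20, y +115 mm and bends over to +y, 400 mm high. The bare steel spindle stands upright on the base.
- hub_top (a point): On the spindle's axis, top of its round hub: 32 mm across, 16 mm above the base, rim bevelled. The spindle is sprung: pushed down it yields up to 3 mm, from about 1.5 N at first to 4.5 N at the bottom, then it is rigid. It is stiff to turn (0.08 N m), so it stays still while an unaligned dial is slid round on it lightly.
- spindle_tip (a point): On the spindle's axis, top of its blade, 24 mm above the base (56 mm above the desk). The blade stands on the hub: 28 mm long, 6 mm thick, 8 mm high. It starts between 0.45 and 1.85 rad counter-clockwise (from above) of the lamp's x axis, exact angle not measured. An unaligned dial rides on it with its rim 43 mm above the desk.
- home (a point): On the spindle's axis, 35 mm above the desk, 3 mm above the base: where the dial's origin (rim centre) is when it is fully home, blade in slot and slot's roof down on the hub.
- stop_mark (a point): Small grey mark on the base, 45 mm from the spindle's axis towards the lamp's -x. The spindle's clockwise stop (seen from above) is where the blade, and so the wing, lies along the lamp's x axis, in line with this mark. Counter-clockwise it can turn 2.1 rad from there.
- mug: Bystander: white mug, 80 mm across, 95 mm high, handle on its +y side; loose, standing on the desk, origin at the centre of its underside.
- spray: Bystander: small green bottle, 36 mm across, 110 mm high; loose, standing on the desk, origin at the centre of its underside.
- notes: Bystander: block of paper notes, 76 x 76 x 20 mm; loose, standing on the desk, origin at the centre of its underside.
- eraser: Bystander: white eraser, 45 x 20 x 12 mm; loose, standing on the desk, origin at the centre of its underside.
- earbuds: Bystander: white rounded case, 60 x 48 x 25 mm; loose, standing on the desk, origin at the centre of its underside.
- powerbank: Bystander: grey slab, 140 x 70 x 16 mm; loose, standing on the desk, origin at the centre of its underside.
- jar: Bystander: black screw-top jar, 52 mm across, 55 mm high; loose, standing on the desk, origin at the centre of its underside.

How it is judged:
By the outcome, as a careful person would: the job done as asked, in the order asked, and still so for the second after the job is handed in, with the robot touching nothing.
It also fails if it takes over 67 s, if anything falls off the work surface, if the arm or the gripper's body presses on something with over 40 N, if the wrist force passes 120 N, or if a joint passes its speed limit or range.

## Working session

There is one attempt and no reset: what is moved stays moved. The work goes in short steps, each a Python script; the robot and the scene stay as the last script left them, time stands still between calls to the robot, and variables do not carry over. Pictures are saved under pics/ and viewed, at most 10 in all, crops included, and the job is handed in when it is done.

```bash
mkdir -p pics; python3 - <<'E'
from bench import manip
import cv2,numpy as np
np.set_printoptions(precision=4,suppress=True)
for n in("scene","top"):
    p,d=manip.capture(n); cv2.imwrite(f"pics/{n}0.png",p[:,:,::-1]); np.save(f"{n}_d.npy",d)
    m=manip.camera_model(n); print(n,m)
print(manip.read_time_s(),manip.read_eef_rot())
E
```

```text
scene {'intrinsics': array([[481.9084,   0.    , 318.2911],
       [  0.    , 481.9084, 237.8925],
       [  0.    ,   0.    ,   1.    ]]), 'T': array([[-0.5884, -0.4778,  0.6523,  1.2934],
       [ 0.8086, -0.3451,  0.4766,  0.5938],
       [-0.0026,  0.8078,  0.5894,  0.7338],
       [ 0.    ,  0.    ,  0.    ,  1.    ]])}
top {'intrinsics': array([[589.5807,   0.    , 315.4057],
       [  0.    , 589.5807, 240.8191],
       [  0.    ,   0.    ,   1.    ]]), 'T': array([[ 0.0171,  0.9965, -0.0813,  0.423 ],
       [-0.9998,  0.016 , -0.0142,  0.0406],
       [-0.0128,  0.0815,  0.9966,  1.3947],
       [ 0.    ,  0.    ,  0.    ,  1.    ]])}
0.1 [[ 0.8926  0.4509 -0.0004]
 [ 0.4509 -0.8926  0.0009]
 [ 0.     -0.001  -1.    ]]
```

View pics/scene0.png

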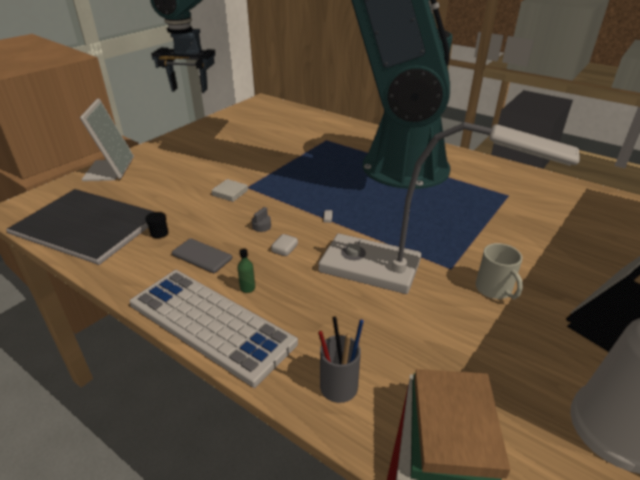

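View pics/top0.png

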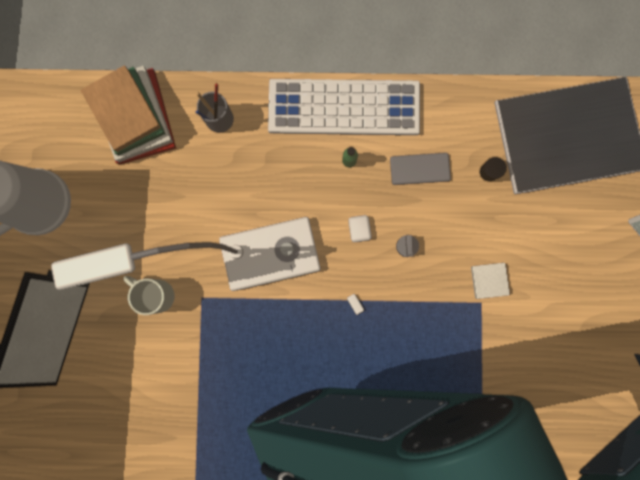

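The scene picture shows the dial at about (261,220) and the lamp spindle at (354,250). In the top view the dial is at (407,245), the spindle at (287,249), and the lamp base is a rectangle from (220,218) to (325,290) with its neck to the left.

```bash
cat > h.py <<'E'
from bench import manip
import cv2,numpy as np
np.set_printoptions(precision=4,suppress=True)
def cloud(n,d):
    m=manip.camera_model(n);K=m["intrinsics"];T=m["T"]
    v,u=np.mgrid[:480,:640]
    P=np.stack([(u-K[0,2])/K[0,0]*d,-(v-K[1,2])/K[1,1]*d,-d],-1)
    return P@T[:3,:3].T+T[:3,3]
def ray(n,uv,z):
    m=manip.camera_model(n);K=m["intrinsics"];T=m["T"]
    r=T[:3,:3]@np.array([(uv[0]-K[0,2])/K[0,0],-(uv[1]-K[1,2])/K[1,1],-1]);o=T[:3,3]
    return o+r*(z-o[2])/r[2]
def rot(deg):  # tool down, finger closing axis (tool y) at yaw deg
    a=np.radians(deg);y=np.array([np.cos(a),np.sin(a),0]);z=np.array([0,0,-1.]);return np.stack([np.cross(y,z),y,z],1)
def rect(P):
    (c,s,a)=cv2.minAreaRect((P[:,:2]*1000).astype(np.float32)); return np.array(c),np.array(s),a
E
python3 - <<'E'
from h import *
for n in("top","scene"):
    d=np.load(n+"_d.npy");P=cloud(n,d);ok=d>0
    print(n,"desk z",ray(n,(380,270),0),P[270,380] )
    c=ray("top",(407,245),.04)[:2]
    near=ok&(np.hypot(P[...,0]-c[0],P[...,1]-c[1])<.05)
    w=P[near&(P[...,2]>.042)&(P[...,2]<.06)];b=P[near&(P[...,2]>.012)&(P[...,2]<.06)]
    print("wing",len(w),w.mean(0),w[:,2].max(),rect(w));print("body",rect(b))
    s=ray("top",(287,249),.05)[:2]
    near=ok&(np.hypot(P[...,0]-s[0],P[...,1]-s[1])<.17)
    base=P[near&(P[...,2]>.026)&(P[...,2]<.038)]
    print("base",rect(base))
    hub=P[ok&(np.hypot(P[...,0]-s[0],P[...,1]-s[1])<.03)&(P[...,2]>.042)&(P[...,2]<.06)]
    print("hub",len(hub),hub.mean(0),rect(hub)); bl=hub[hub[:,2]>.052];print("blade",len(bl),bl.mean(0),rect(bl) if len(bl)>3 else 0)
K=manip.camera_model("top")
im=cv2.imread("pics/top0.png")
cr=[cv2.resize(im[y-38:y+38,x-50:x+50],None,fx=8,fy=8,interpolation=cv2.INTER_CUBIC)[:,:400 if 0 else 800] for x,y in((282,250),(407,245))]
cv2.imwrite("pics/c1.png",cv2.resize(np.hstack([cr[0][:, :],cr[1][:,200:600]]),(800,400)))
E
```

```text
top desk z [ 0.4701 -0.0933  0.    ] [ 0.47   -0.093   0.0029]
wing 115 [ 0.5274 -0.1542  0.051 ] 0.057830501605994566 (array([ 527.6516, -154.6585]), array([44.0048, 12.8435]), 2.3939239978790283)
body (array([ 528.3618, -153.986 ]), array([51.0357, 49.8265]), 0.1567702740430832)
base (array([517.3412, 115.9542]), array([129.8452, 319.7125]), 14.161710739135742)
hub 150 [0.5145 0.1255 0.0493] (array([514.3132, 125.8616]), array([30.2777, 30.1966]), 1.005460500717163)
blade 36 [0.5164 0.1262 0.0554] (array([519.0616, 127.577 ]), array([14.9108, 27.7899]), 14.830101013183594)
scene desk z [0.5001 0.1948 0.    ] [0.534  0.2118 0.0314]
wing 81 [ 0.5293 -0.1513  0.0483] 0.05359733304397507 (array([ 528.6116, -152.2329]), array([47.4868, 14.5717]), 1.9440909624099731)
body (array([ 530.5641, -150.093 ]), array([46.7634, 50.1926]), 51.76286697387695)
base (array([517.2484, 116.5486]), array([133.0798, 321.2769]), 14.529951095581055)
hub 113 [0.5187 0.1288 0.0493] (array([516.8708, 126.6004]), array([31.3177, 27.7771]), 87.6616439819336)
blade 33 [0.5145 0.1272 0.0548] (array([513.5939, 126.8819]), array([10.46  , 29.2355]), 14.926519393920898)
```

View pics/c1.png

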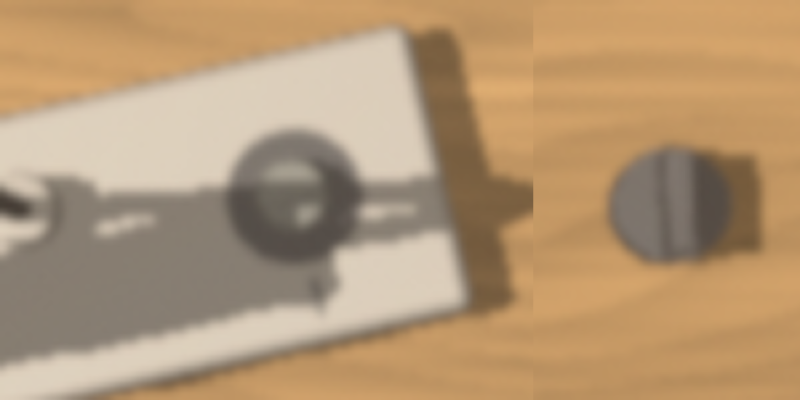

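The crop shows the spindle disc at about (293,195) on the base, half in shadow. The base's right edge runs from (405,28) to (468,305), so lamp yaw is about 14°. The dial's wing runs vertically at (673,205). I'll average a few depth frames for the blade and lamp axes.

```bash
python3 - <<'E'
from h import *
H={}
for n in("top","scene"):
    D=np.stack([manip.capture(n)[1] for _ in range(8)]);print(n,"noise",np.median(D.std(0)))
    d=np.median(D,0);P=cloud(n,d);ok=d>0;np.save(n+"_d2.npy",d)
    s=np.array([.516,.1265]);r=np.hypot(P[...,0]-s[0],P[...,1]-s[1])
    m=(ok&(P[...,2]>.022)&(P[...,2]<.06)&(r<.2)).astype(np.uint8)
    m=cv2.morphologyEx(m,cv2.MORPH_OPEN,np.ones((3,3)))
    _,L=cv2.connectedComponents(m); v,u=np.unravel_index(np.argmin(np.where(ok,r,9)),r.shape)
    B=P[(L==L[v,u])];print("base",rect(B),np.median(B[:,2]))
    hub=P[ok&(r<.03)&(P[...,2]>.041)&(P[...,2]<.062)];print("hub",hub.mean(0),cv2.minEnclosingCircle((hub[:,:2]*1000).astype(np.float32)))
    for t in(.050,.0515,.053,.0545):
        b=hub[hub[:,2]>t]; 
        if len(b)>4: e=np.linalg.eigh(np.cov(b[:,:2].T));print(t,len(b),b.mean(0),np.sqrt(e[0])*1e3,np.degrees(np.arctan2(*e[1][::-1,1])))
im=cv2.imread("pics/scene0.png")
cv2.imwrite("pics/c2.png",np.hstack([cv2.resize(im[225:275,322:389],(536,400),interpolation=cv2.INTER_CUBIC),cv2.resize(im[200:237,245:277],(264,400) ,interpolation=cv2.INTER_CUBIC)]))
for p in ((.528,-.154,.3),(.515,.126,.35)):
  for a in(92,-88,194,14): print(p,a,manip.ik(p,rot(a)))
E
```

```text
top noise 0.0026795897
base (array([504.6312, 167.0149]), array([130.1899, 214.8645]), 14.143754959106445) 0.03202842950438689
hub [0.5146 0.1256 0.0495] ((514.9761962890625, 125.91800689697266), 15.974267959594727)
0.05 39 [0.5147 0.1256 0.0552] [3.5132 7.8449] 108.23320117338032
0.0515 35 [0.5147 0.1255 0.0557] [1.8858 8.0295] 105.30503092826196
0.053 33 [0.5149 0.1255 0.056 ] [1.8017 8.1796] 105.02208775387976
0.0545 29 [0.515  0.125  0.0562] [1.7746 8.3094] 104.01249960862354
scene noise 0.0026070352
base (array([504.0527, 168.764 ]), array([129.9685, 213.5323]), 14.150386810302734) 0.03151697795233066
hub [0.5187 0.1291 0.0488] ((514.2099609375, 127.05377197265625), 16.075136184692383)
0.05 41 [0.5147 0.1273 0.054 ] [1.9775 8.5228] 105.12263179868565
0.0515 32 [0.5144 0.1272 0.0549] [2.0871 8.3177] 104.55249463394068
0.053 31 [0.5143 0.127  0.055 ] [2.082  8.4178] 104.83029250040262
0.0545 22 [0.5136 0.1269 0.0555] [2.0484 8.4108] 104.05264367436361
(0.528, -0.154, 0.3) 92 [ -18.6882   17.2528  119.1884   -0.       43.5588 -110.6882]
(0.528, -0.154, 0.3) -88 [-18.6882  17.2528 119.1884  -0.      43.5588  69.3118]
(0.528, -0.154, 0.3) 194 [-18.6882  17.2528 119.1884  -0.      43.5588 147.3118]
(0.528, -0.154, 0.3) 14 [-18.6882  17.2528 119.1884  -0.      43.5588 -32.6882]
(0.515, 0.126, 0.35) 92 [ 11.2292  10.9441 120.5233  -0.      48.5327 -80.7708]
(0.515, 0.126, 0.35) -88 [ 11.2292  10.9441 120.5233  -0.      48.5327  99.2292]
(0.515, 0.126, 0.35) 194 None
(0.515, 0.126, 0.35) 14 [ 11.2292  10.9441 120.5233  -0.      48.5327  -2.7708]
```

View pics/c2.png

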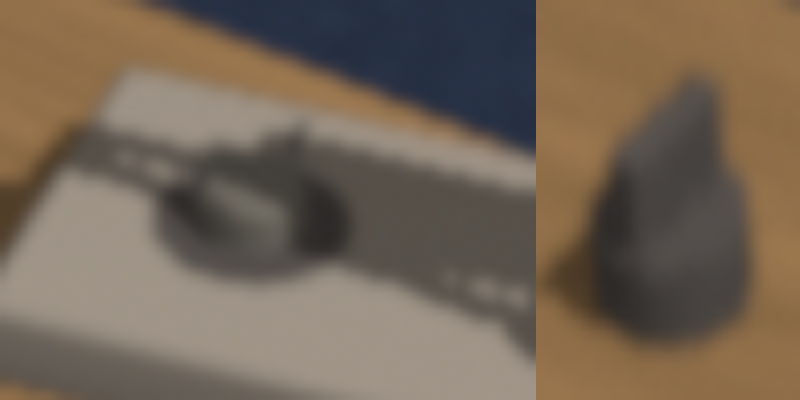

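The depth data agree across both cameras: spindle at (0.5146, 0.1264), lamp yaw 14.15°, blade at about 104.7°. The picture shows the blade running left to right at (235,205), and the dial with its wing beside it. I'll centre the dial lengthwise first, then grip it across the wing and lift.

```bash
python3 - <<'E'
from h import *
p=np.array([.5283,-.1537])
manip.gripper_to(.066)
manip.goto([*p,.32],rot(2.2))
manip.servo_line([*p,.220],vel=.12)
manip.gripper_to(.040); print("x gap",manip.read_finger_gap(),manip.read_grasp_force(),manip.read_wrist_force())
manip.gripper_to(.066)
manip.servo_line([*p,.275],vel=.15)
manip.goto([*p,.275],rot(-87.8)); manip.gripper_to(.034)
manip.servo_line([*p,.220],vel=.12)
print(manip.read_wrist_force())
manip.gripper_to(.004); print("y gap",manip.read_finger_gap(),manip.read_grasp_force(),manip.read_wrist_force(),manip.read_tool_pos())
manip.servo_line([*p,.31],vel=.15)
print(manip.read_finger_gap(),manip.read_wrist_force(),manip.read_time_s())
p,d=manip.capture("scene");cv2.imwrite("pics/s2.png",p[100:300,180:440,::-1].repeat(3,0).repeat(3,1)[:600,:780])
E
```

```text
x gap 0.04590193741244994 30.00148594379425 [-1.0838  0.3805  6.7178]
[-0.5857 -0.3922  0.1393]
y gap 0.01212718427425789 30.001368820667267 [-1.9417 -1.0825  6.5668] [ 0.5285 -0.1538  0.2205]
0.011977373070855163 [ 0.3342 -0.549  -1.9585] 9.7083
```

View pics/s2.png

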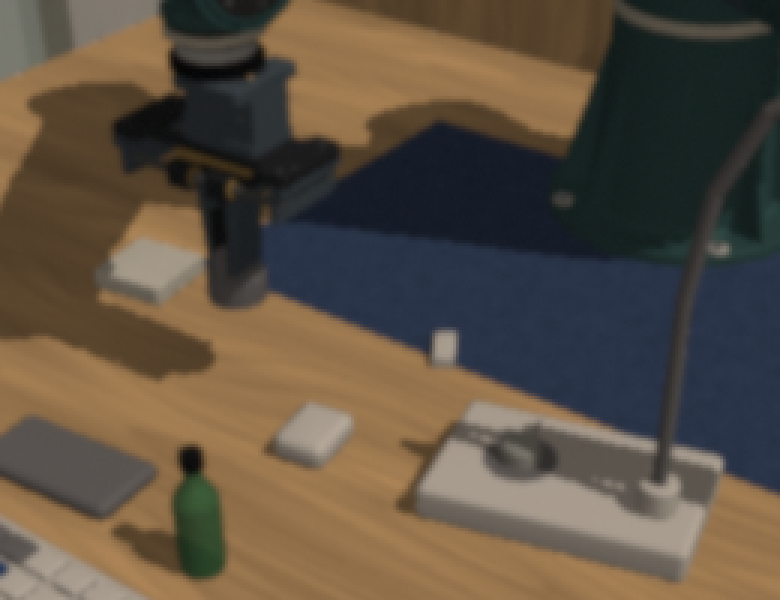

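The dial hangs squarely in the fingers, at about (238,290). Next I'll take it over the spindle at the estimated blade angle and lower it by feel.

```bash
cat >> h.py <<'E'
def F(n=5):
    a=[]
    for _ in range(n): a.append(np.r_[manip.read_wrist_force(),manip.read_wrist_torque()[2]]); manip.hold(.01)
    return np.mean(a,0)
E
python3 - <<'E'
from h import *
s=np.array([.5146,.1264])
manip.goto([*s,.31],rot(14.7))
manip.servo_line([*s,.276],vel=.1); manip.hold(.2)
f0=F(10); np.save("f0.npy",f0); print("f0",f0,manip.read_tool_pos())
z=.272
while z>.2545:
    manip.servo_line([*s,z],vel=.03); f=F()-f0
    print(round(z-.22,4),f,manip.read_tool_pos()-[*s,z])
    if f[2]>4 or np.hypot(f[0],f[1])>5: print("stop");break
    z-=.001
print(manip.read_time_s())
E
```

```text
f0 [ 0.1373  0.0208 -0.6866 -0.0144] [0.5148 0.1264 0.2765]
0.052 [ 0.0859 -0.3007  0.2971  0.0168] [-0.      0.     -0.0001]
0.051 [ 0.011   0.2713  0.051  -0.0049] [-0. -0. -0.]
0.05 [-0.2012 -0.024  -0.2356  0.0161] [-0. -0. -0.]
0.049 [-0.3894 -0.4832 -0.1172  0.0194] [-0. -0. -0.]
0.048 [-0.3676 -0.1794 -0.2479  0.0154] [-0. -0. -0.]
0.047 [-0.015   0.3181 -0.1433  0.0171] [-0. -0. -0.]
0.046 [-0.2591 -0.0327 -0.2678  0.0337] [-0.     -0.     -0.0001]
0.045 [ 0.336   0.2124 -0.3207  0.0028] [ 0.  0. -0.]
0.044 [ 0.4805  1.4573 -0.3472  0.0068] [ 0.  0. -0.]
0.043 [ 0.3355  1.5088  0.0498 -0.0001] [0. 0. 0.]
0.042 [ 0.7319  2.0846  0.7632 -0.0015] [0.0001 0.     0.    ]
0.041 [0.7488 3.0926 1.207  0.0024] [0.0001 0.     0.    ]
0.04 [ 1.2238  2.7845  1.5657 -0.0025] [ 0.  0. -0.]
0.039 [ 1.501   2.8785  1.6867 -0.0086] [0. 0. 0.]
0.038 [0.5939 3.1529 2.1171 0.0138] [ 0.  0. -0.]
0.037 [1.143  3.972  2.7613 0.0054] [ 0.0001 -0.      0.    ]
0.036 [1.1832 3.6997 2.8904 0.012 ] [0. 0. 0.]
0.035 [1.6585 4.1759 2.1083 0.0267] [0. 0. 0.]
16.975
```

The dial went down past the riding height without the spring's hard stop, so the blade is in the slot. I'll relieve the side load, then press lightly to seat it.

```bash
python3 - <<'E'
from h import *
f0=np.load("f0.npy"); p=np.array([.5146,.1264,.255])
for i in range(6):
    f=F(8)-f0; print("xy",p,f)
    if np.hypot(f[0],f[1])<1.2: break
    p[:2]+=np.clip(f[:2]*.00012,-.0004,.0004); manip.servo_line(p,vel=.02)
for k in range(8):
    f=F(8)-f0; print("z",round(p[2]-.22,4),f)
    if f[2]>4.2: break
    p[2]-=.0005; manip.servo_line(p,vel=.02)
np.save("p.npy",p); print(manip.read_time_s())
E
```

```text
xy [0.5146 0.1264 0.255 ] [1.5413 3.8324 2.4218 0.0099]
xy [0.5148 0.1268 0.255 ] [1.1624 0.8692 1.2195 0.0168]
xy [0.5149 0.1269 0.255 ] [-0.1531 -1.1849  1.2827  0.0245]
z 0.035 [-0.5602 -1.1195  0.952   0.0152]
z 0.0345 [-0.7429 -0.9198  1.4566  0.0003]
z 0.034 [-1.4012 -0.2467  2.0505  0.0215]
z 0.0335 [-1.5547 -0.0011  2.7405  0.0228]
z 0.033 [-1.5994 -0.0813  3.0336  0.0134]
z 0.0325 [-2.0607  0.0428  5.0087  0.0197]
19.325
```

It is seated: the force follows the spring's 1.5–4.5 N profile starting at 35 mm. Now the gentle clockwise turn, easing side load as it goes.

```bash
python3 - <<'E'
from h import *
f0=np.load("f0.npy"); p=np.load("p.npy"); p[2]=.2545; manip.servo_line(p,vel=.02)
a=14.7; t0=F(8)[3]; print("t0",t0)
while a>-82:
    a-=5 if a>-68 else 1
    manip.servo_line(p,rot(a),vel=.05); f=F(6)-f0
    print(round(a,1),"wing",round(a+90,1),f)
    p[:2]+=np.clip(f[:2]*.00005,-.0002,.0002)
    if f[3]>.22 or np.hypot(f[0],f[1])>8 or f[2]>8: print("stop");break
np.save("p.npy",p);print(p,manip.read_eef_rot()[:,1],manip.read_joint_pos(),manip.read_time_s())
E
```

```text
t0 0.0023494221418550055
9.7 wing 99.7 [ 0.2177 -0.6228  1.4945 -0.0216]
4.7 wing 94.7 [-0.6436 -0.3121  1.856   0.0091]
-0.3 wing 89.7 [-0.4387 -0.3552  1.6989  0.0351]
-5.3 wing 84.7 [-0.5333 -0.0303  2.0643  0.0304]
-10.3 wing 79.7 [-1.1604 -0.0031  1.7328  0.0115]
-15.3 wing 74.7 [-0.7039 -0.1271  1.7088  0.018 ]
-20.3 wing 69.7 [-1.256   0.4126  1.7932  0.0055]
-25.3 wing 64.7 [-0.7526  0.1641  1.6062  0.0195]
-30.3 wing 59.7 [-0.8469  0.2653  2.0453  0.0226]
-35.3 wing 54.7 [-0.545   0.615   1.7891  0.0243]
-40.3 wing 49.7 [-0.7084  0.316   1.5941  0.0209]
-45.3 wing 44.7 [-0.5845  0.7122  1.7339  0.0094]
-50.3 wing 39.7 [-0.6848  0.2079  1.9725 -0.0013]
-55.3 wing 34.7 [-0.6655  0.3663  1.9651  0.0275]
-60.3 wing 29.7 [-0.5279  0.7553  1.906   0.0248]
-65.3 wing 24.7 [-0.359   0.866   1.3013  0.0135]
-70.3 wing 19.7 [0.0882 0.79   1.8978 0.0057]
-71.3 wing 18.7 [-0.3872  0.5108  1.8489  0.0709]
-72.3 wing 17.7 [-0.0892  0.1224  1.8435  0.0737]
-73.3 wing 16.7 [ 0.1291 -0.1109  2.0879  0.0621]
-74.3 wing 15.7 [-0.1379  0.3725  1.4954  0.0792]
-75.3 wing 14.7 [ 0.1228 -0.1167  1.4243  0.052 ]
-76.3 wing 13.7 [0.0101 0.3538 2.0626 0.0731]
-77.3 wing 12.7 [-0.0492  0.1859  1.9236  0.0639]
-78.3 wing 11.7 [-0.2627  0.164   1.7593  0.0787]
-79.3 wing 10.7 [-0.1131  0.1531  1.8031  0.0489]
-80.3 wing 9.7 [ 0.0426 -0.148   1.7064  0.0553]
-81.3 wing 8.7 [-0.0018  0.3448  1.9086  0.1282]
-82.3 wing 7.7 [ 0.1525 -0.0302  1.6821  0.2875]
stop
[0.5144 0.1272 0.2545] [ 0.1344 -0.9909  0.    ] [ 11.3708  20.3269 121.8036  -0.0007  37.8712  93.6486] 28.3417
```

The stop was felt at about 8.7° wing angle: the 14.15° lamp axis minus the slot's roughly 4° play, plus a little grip give. I'll take up that free play so the wing lies on the mark, without driving the blade, then release and look.

```bash
python3 - <<'E'
from h import *
f0=np.load("f0.npy"); p=np.load("p.npy"); p[2]=.2547
for a in (-80.3,-78.3,-76.8,-75.85):
    manip.servo_line(p,rot(a),vel=.05); f=F(8)-f0; print(a,f)
    if f[3]<-.045: print("blade touched");break
manip.gripper_to(.034); print("released",F()-f0,manip.read_finger_gap())
manip.servo_line([*p[:2],.36],vel=.12)
manip.goto([.42,-.2,.42],rot(-75))
d=np.median(np.stack([manip.capture("top")[1] for _ in range(6)]),0);im,_=manip.capture("top");im2,_=manip.capture("scene")
P=cloud("top",d);r=np.hypot(P[...,0]-.5146,P[...,1]-.1264)
w=P[(d>0)&(r<.035)&(P[...,2]>.073)&(P[...,2]<.1)];print("wing",len(w),w.mean(0),np.median(w[:,2]),rect(w))
b=P[(d>0)&(r<.025)&(P[...,2]>.05)&(P[...,2]<.07)];print("body top z",np.median(b[:,2]))
a=cv2.resize(im[212:287,232:332],(500,375),interpolation=cv2.INTER_CUBIC);b=cv2.resize(im2[225:285,320:390],(300,257),interpolation=cv2.INTER_CUBIC)
o=np.zeros((375,800,3),np.uint8);o[:,:500]=a;o[:257,500:]=b;cv2.imwrite("pics/end.png",o[:,:,::-1]);print(manip.read_time_s())
E
```

```text
-80.3 [-0.1177  0.1224  1.4098  0.0496]
-78.3 [-0.572   0.3076  1.9085  0.0349]
-76.8 [-0.2564 -0.2166  1.1938  0.0346]
-75.85 [-0.0409 -0.2027  1.3749  0.0274]
released [ 0.214  -0.075   0.533   0.0275] 0.03399489679266837
wing 117 [0.514  0.1253 0.0853] 0.08559382372762192 (array([514.2443, 125.7345]), array([45.5199, 12.0985]), 14.029178619384766)
body top z 0.0602059029381079
32.9083
```

View pics/end.png

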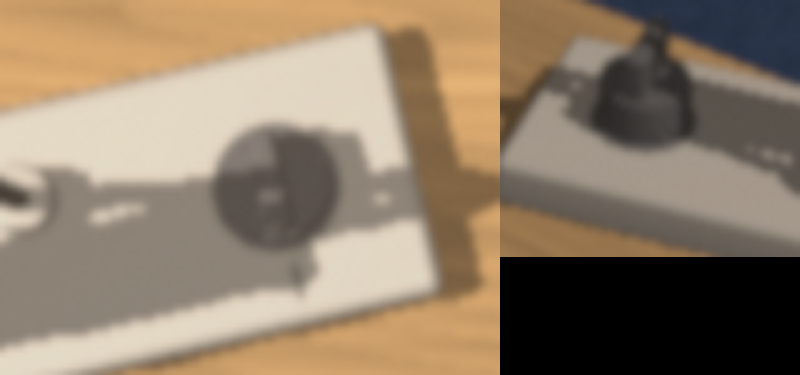

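The dial sits upright on the spindle at about (275,187) in the left crop, and its wing points to the mark at (297,278). The wing measures 14.0° against a lamp yaw of 14.15°. Its top is at 85.6 mm, where 86 mm is fully home.

```bash
python3 -c "
from bench import manip
print(manip.job_done())"
```

```text
the job is handed in; nothing more can be done
None
```

The dial is back on the lamp: it went fully home on the blade, turned clockwise to its stop, then eased back about 6° within the slot's free play so the wing lines up with the mark to about 0.1°, and let go; wrist-force readings stayed under 6 N on the lamp, and the clock read 33 s at hand-in.

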